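Put the 3D-printer service kit back into its foam tiles

ROBOT

A 6-joint arm with a two-finger parallel gripper is mounted at the origin on a cart in front of the work surface, level with it; the furniture and walls round the work are solid. World frame = base frame: x ahead of the robot, y to its left, z up, the work surface at z = 0. Lengths are in m, angles in degrees, forces in N, time in s.
With the tool pointing down it reaches from about 0.4 to 0.825 m from the base axis. Payload 7 kg.
Tool frame: the origin (TCP) lies midway between the tips of the shut fingers; the grasp point (between the pads) lies 19 mm behind it (hold_point_z is the distance from the TCP to the grasp point, in m); z points along the fingers, y is the line along which they close (so a half turn about z gives the same grasp; the last joint's range is limited). The gripper opens to 88 mm and grips with 3 to 60 N. Pads are 19 mm wide; open, the fingers measure 130 mm over their backs; the gripper's body (78 mm by 193 mm) begins 47 mm behind the grasp point.
Start: joints at [87.668, 20.546, 0.682, 0, -70.136, -16.507], TCP at [0.218, 0.639, 0.227] pointing down, gripper open.
Joint ranges: [-176.03, 176.03], [-82.01, 121.73], [-58.28, 71.71], [-173.87, 95.51], [-174.79, -0.11], [-173.66, 173.66]. Speed limits (degrees/s): [136.94, 136.94, 172.46, 180, 180, 180].

INTERFACE

Orientations are given as [roll, pitch, yaw] about the fixed x, y, z axes, in that order (R = Rz(yaw) Ry(pitch) Rx(roll)).
In Python, from plant import get_state, capture, close_job, hold_point_z gives the robot as it stands.
- The arm moves only by the shell command python3 -m inch 'ROWS' [FORCE]. ROWS is text: rows parted by semicolons, each of 5 numbers parted by spaces: the shift along the tool's x, y, z normalised to -1 to 1, where 1 is 0.15 m, then the turn about the tool's z normalised to -1 to 1, where 1 is 360 degrees, then the opening, from 0 (shut) to 1 (fully open). In form: tx ty tz spin grip; .... A call has exactly 8 rows; each row shifts and turns the commanded pose from where the row before left it, along the tool's axes as they then stand; what a row does not reach is not made up. A row lasts 1/8 s, in which the tool goes at most 62.5 mm and 10.7 degrees, less where a joint would pass 70% of its speed; a pose out of reach is approached as far as the arm can. A call with a number of a shift or a turn outside -1 to 1 is refused whole. A call with a gripper value outside its range is refused whole. The fingers move at their own pace and stop on an object; FORCE is the grip in N (left out, the last holds). Time passes only in rows, so rows that do not move let the fingers close, or fill a call up. It gives the time, the measured TCP pose, the force, the opening and the grip force at its end, in the units of the state.
- get_state(): the state, without advancing time (a new reading comes with each control period).
- capture(name): name is "side" or "top"; returns a dict with "color" (400x640x3 uint8, blue, green, red), "mtx" (3x3 intrinsics, pixels), "R" (3x3) and "t" (3): a world point X has camera coordinates R X + t. Camera axes: x right, y down, z forward; pixel columns grow to the right and rows downward; lengths in m; the calibration is good to about 2 mm. A picture is of the moment at which its call begins. There is no depth.
- close_job(): hands the job in; it is judged then, once.
The state is a dict: "time_s": time; "joints": joint angles; "qd": joint speeds; "joint_torque": joint torques, N m; "tcp_pos": TCP position; "eef_rot": TCP orientation; "contact_force": force on the tool from outside, world axes, zero at the start; "moment": the same for the moment, N m; "gripper_width": finger opening in m; "gripper_force": force on a finger pad.
Only numpy, scipy, OpenCV 4.12 (cv2) and the standard library are available. Lean on these libraries where they do the work, as an engineer would, in place of code of your own. Each camera call takes 0.05 s, during which the arm holds its last target. There are 200 camera calls.

TASK

The printer has been serviced and its tool kit goes back in the tray: lay the screwdriver, the flush cutters, the brass brush and the round nozzle tin each into the foam tile that is cut to its outline, so that every one lies flat on the bottom of its own cut-out. Leave the mug and the glue stick standing where they are.

Things in the scene. Friction and masses are not known exactly. Their poses are not given: they have to be found in the camera images.
- screwdriver: Screwdriver lying flat, 182 mm long, red handle and thin steel shaft. Origin: under the middle of its length, on the underside; z up, y along the tool, the handle at +y. Handle: y from -7 to +91 mm, 27 mm wide and 27 mm high; shaft: y from -91 to -6 mm, 6 mm thick, its axis 14 mm above the underside. 80 g; take the handle across x at y = +40 mm.
- flush_cutters: Flush cutters lying flat, 45 x 137 x 14 mm, red grips, steel jaws; no moving parts. Origin: under the middle of the length, 1 to 2 mm below what it rests on; z up, y along the tool, grips at +y (to y +68 mm; 44 mm wide from y +20 on, round in section, axes 7 mm high), jaws at -y (to y -68, 20 mm wide). 75 g; take both grips across x at y = +35 mm, finger tips 4 mm or less over the surface.
- brass_brush: Brass brush of toothbrush shape lying flat with the bristles up, 13 x 176 x 18 mm; blue handle 12 mm wide and 10 mm high, bristles at the -y end. Origin: under the middle of the length, on the underside; z up, y along the tool. 30 g; take it across x at the middle (y = 0).
- nozzle_tin: Flat round light-metal tin with a slip lid, 62 mm across and 24 mm high (below 14 mm height 59 mm across). Origin: centre of the underside, z up; round, so its yaw is free. 45 g; take it across, by the lid.
- foam_screwdriver: Foam tile 94 x 212 x 20 mm, fixed, one of four side by side in a 3 mm thick grey tray. Origin: centre of the underside; y along its length. Cut-out 12 mm deep (floor 8 mm over the underside): 40 mm wide at y -13 to +97 mm (handle), 20 mm wide from there to y -97 (shaft); so tool y lies along tile y. Equally deep finger notches reach x +-40 mm at y +18 to +62. 6 mm play.
- foam_cutters: Foam tile 94 x 212 x 20 mm, fixed, one of four side by side in a 3 mm thick grey tray. Origin: centre of the underside; y along its length. Cut-out 5 mm deep (floor 15 mm over the underside): 56 mm wide at y +20 to +74 mm (grips), tapering to 32 mm at y -27 and so to y -74 (jaws); so tool y lies along tile y. Equally deep finger notches reach x +-41 mm at y +13 to +57. 6 mm play.
- foam_brush: Foam tile 94 x 212 x 20 mm, fixed, one of four side by side in a 3 mm thick grey tray. Origin: centre of the underside; y along its length. Cut-out 6 mm deep (floor 14 mm over the underside): straight slot 25 mm wide, y -94 to +94 mm; the brush may lie either way round. Equally deep finger notches reach x +-38 mm at y -22 to +22. 6 mm play.
- foam_tin: Foam tile 94 x 212 x 20 mm, fixed, one of four side by side in a 3 mm thick grey tray. Origin: centre of the underside; y along its length. Cut-out 10 mm deep (floor 10 mm over the underside): round hole, 74 mm across, at the tile's centre; equally deep finger notches reach x +-43 mm at y -20 to +20. 6 mm play.
- glue_stick: A bystander, to be left standing where it is. Glue stick standing upright, 27 mm across, 104 mm high. Origin: centre of the underside. Behind it, from x = 0.71 m on, stand the printer and a case, higher than the tools are carried: bring long tools across nearer to the robot, not in a wide arc that strikes them.
- mug: A bystander, to be left standing where it is. White dotted mug, 82 x 114 mm with its handle, 91 mm high. Origin: underside, under the middle of its 114 mm length.

How it is judged (in metres and radians):
At the end, for the whole second after the job is handed in: Each of the four lies in its own tile's cut-out: origin within 10 mm of the tile's in plan and at most 2 mm (cutters 1 mm) over the cut-out's floor, level within 7 degrees, the three long tools parallel to the tile within 7 degrees, all at rest and released (horizontal distance between screwdriver and foam_screwdriver below 0.01 m and z of screwdriver in the frame of foam_screwdriver below 0.01 m and angle between each of screwdriver, flush_cutters, brass_brush, nozzle_tin's own z axis and vertical below 0.12 rad and linear speed of each of screwdriver, flush_cutters, brass_brush, nozzle_tin below 0.02 m/s and angle between the y axis of screwdriver and the y axis of foam_screwdriver, either way round below 0.12 rad and horizontal distance between flush_cutters and foam_cutters below 0.01 m and z of flush_cutters in the frame of foam_cutters below 0.016 m and angle between the y axis of flush_cutters and the y axis of foam_cutters, either way round below 0.12 rad and horizontal distance between brass_brush and foam_brush below 0.01 m and z of brass_brush in the frame of foam_brush below 0.016 m and angle between the y axis of brass_brush and the y axis of foam_brush, either way round below 0.12 rad and horizontal distance between nozzle_tin and foam_tin below 0.01 m and z of nozzle_tin in the frame of foam_tin below 0.012 m); the robot touches nothing.
It fails at once if the glue stick is pushed more than 20 mm or tipped (distance of glue_stick from where it was at the start of the episode above 0.02 m or angle between glue_stick's own z axis and vertical above 0.3 rad).
It fails at once if the mug is pushed more than 20 mm or tipped (distance of mug from where it was at the start of the episode above 0.02 m or angle between mug's own z axis and vertical above 0.3 rad).
It also fails if it takes over 96 s, if anything falls off the work surface, if the arm or the gripper's body presses on something with over 40 N, if the wrist force passes 120 N, or if a joint passes its speed limit or range.

## Working session

There is one attempt and no reset: what is moved stays moved. The work goes in short steps, Python scripts to look and compute and a shell command to move; the robot and the scene stay as the last step left them, time stands still between calls to the robot, and variables do not carry over. Pictures are saved under pics/ and viewed, at most 14 in all, crops included, and the job is handed in when it is done.

```bash
mkdir -p pics; ls
python3 - <<'E'
from plant import *
import cv2
s=get_state(); print(s, hold_point_z)
for n in("top","side"):
    c=capture(n); cv2.imwrite(f"pics/{n}0.png",c["color"]); print(n,c["mtx"],c["R"],c["t"])
E
```

```text
pics
{'time_s': 0.0, 'joints': array([ 8.76693461e+01,  2.05903932e+01,  6.31875697e-01, -1.98297502e-02,
       -7.01358780e+01, -1.65058221e+01]), 'qd': array([-0.0153015 ,  0.05942884,  0.00313144, -0.000788  , -0.01574855,
        0.03347878]), 'joint_torque': array([ 3.05304602e-04, -5.82709908e+01,  2.93059123e+01,  6.99741080e+00,
        6.97597337e-03, -1.46000339e-04]), 'tcp_pos': array([0.21781667, 0.63835446, 0.22562095]), 'eef_rot': array([ 1.79904198e+02, -8.94856479e-03, -1.88432219e+01]), 'contact_force': array([-0.49208742,  0.2186231 ,  0.8643143 ]), 'moment': array([-0.00082134,  0.023807  , -0.00651119]), 'gripper_force': 0.0, 'gripper_width': 0.08791876977084612} 0.0188
top [[469.52642114   0.         323.96217867]
 [  0.         469.52642114 207.84852958]
 [  0.           0.           1.        ]] [[-0.02145342 -0.9997451  -0.00703521]
 [-0.98189404  0.02239403 -0.18810263]
 [ 0.18821223  0.00287239 -0.98212418]] [-0.05178572  0.59653954  1.3590758 ]
side [[408.17854696   0.         328.37199718]
 [  0.         408.17854696 197.3608545 ]
 [  0.           0.           1.        ]] [[-0.97438353 -0.22339758 -0.02588945]
 [-0.09034885  0.49426893 -0.86460124]
 [ 0.20594617 -0.84011413 -0.50179122]] [0.57330952 0.14345907 0.99009375]
```

View pics/top0.png

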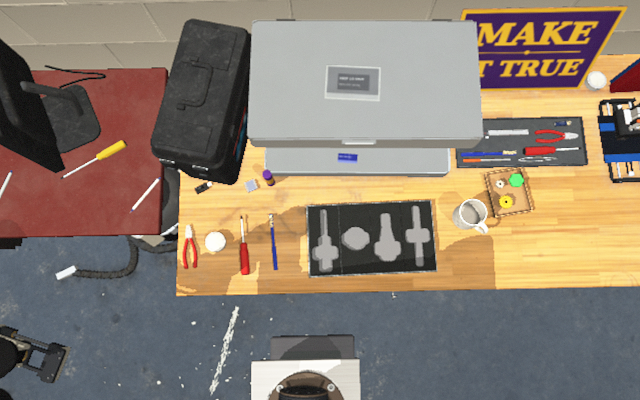

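View pics/side0.png

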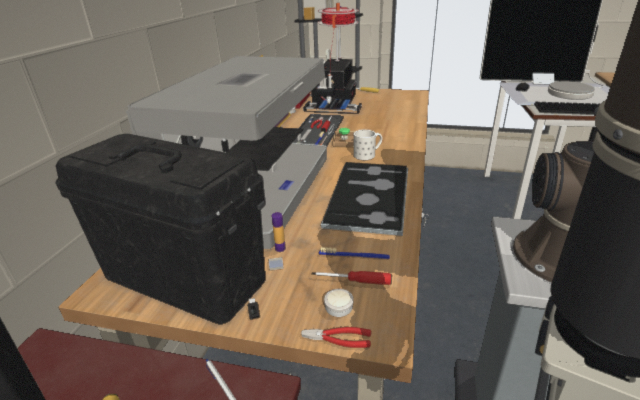

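The top picture shows cutters at (190,247), tin (215,242), screwdriver (244,247), brush (274,242) and tray (307–437, 200–277) with tiles in the order screwdriver/tin/cutters/other. The mug is at (470,215) and the glue stick at (268,178). I'll enlarge the tools and the tray.

Run:
```python
import cv2
im=cv2.imread("pics/top0.png")
def crop(n,x0,y0,w,h,k):
    c=cv2.resize(im[y0:y0+h,x0:x0+w],None,fx=k,fy=k,interpolation=cv2.INTER_CUBIC)
    for i in range(0,w,10): cv2.line(c,(i*k,0),(i*k,4 if (x0+i)%50 else 14),(0,255,255),1); cv2.putText(c,str(x0+i),(i*k,24),0,.35,(0,0,255),1)
    for j in range(0,h,10): cv2.line(c,(0,j*k),(6,j*k),(0,255,255),1); cv2.putText(c,str(y0+j),(8,j*k+4),0,.35,(0,0,255),1)
    cv2.imwrite(f"pics/{n}.png",c)
crop("tools",175,200,114,84,7); crop("tray",300,195,144,90,5)
```

```text
(no output)
```

View pics/tools.png

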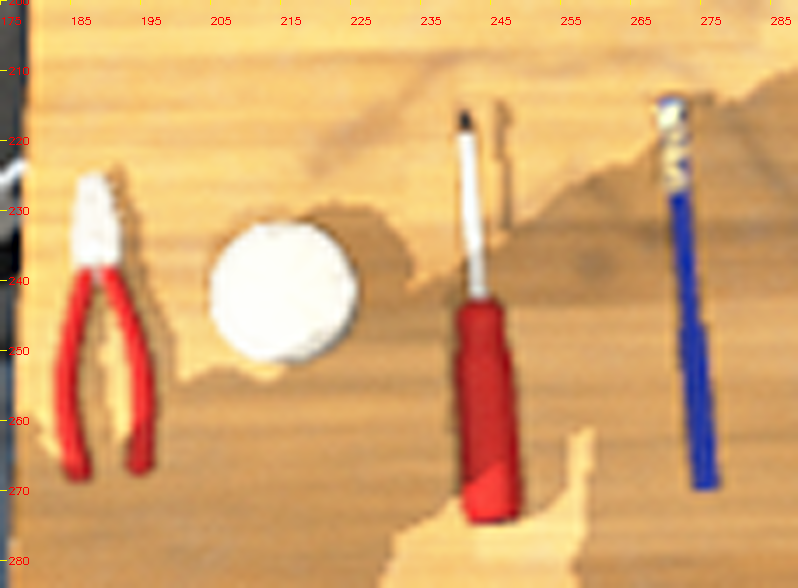

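View pics/tray.png

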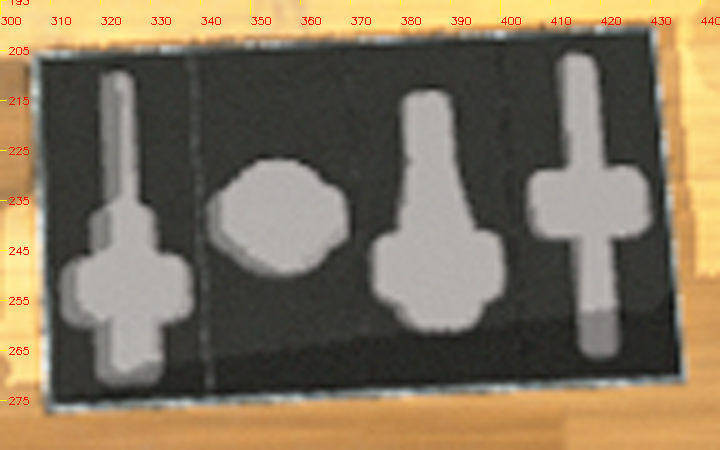

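Tile outlines in the tray crop (×5 about 300,195): screwdriver slot ends (118,70)/(129,385), round hole centre (278,217), cutter outline ends at rows 90/332, brush slot ends (578,52)/(600,358). Tools crop (×7 about 175,200): cutters (95,173)–(109,477), tin centre (283,292), screwdriver (464,110)–(492,522), brush (672,97)–(705,489).

```bash
cat > h.py <<'E'
import numpy as np
from scipy.optimize import least_squares
from plant import *
def proj(c,X): 
    p=(c["R"]@np.atleast_2d(X).T).T+c["t"]; p=p@c["mtx"].T; return p[:,:2]/p[:,2:]
def ray(c,uv,z):
    d=c["R"].T@np.linalg.solve(c["mtx"],[uv[0],uv[1],1]); C=-c["R"].T@c["t"]; return C+d*(z-C[2])/d[2]
def world(p,M):
    x,y,a=p; M=np.array(M,float); return np.c_[x+np.cos(a)*M[:,0]-np.sin(a)*M[:,1], y+np.sin(a)*M[:,0]+np.cos(a)*M[:,1], M[:,2]]
def d2(p): # current -> shift in tool axes for target x,y,z,yaw
    s=get_state(); q=np.array(s["tcp_pos"]); psi=s["eef_rot"][2]; 
    return q,psi
def go(x,y,z,yaw):
    s=get_state(); q=s["tcp_pos"]; psi=np.radians(s["eef_rot"][2]); dx,dy=x-q[0],y-q[1]
    c,sn=np.cos(psi),np.sin(psi)
    print("at",np.round(q,4),"yaw",round(s["eef_rot"][2],2),"tx %.3f ty %.3f tz %.3f (units .15m) spin %.4f"%((c*dx+sn*dy)/.15,(sn*dx-c*dy)/.15,(q[2]-z)/.15,(s["eef_rot"][2]-yaw)/360),"w",round(s["gripper_width"],4),"t",s["time_s"])
E
python3 - <<'E'
from h import *
c=capture("top")
def fit(name,pts,k,u0,v0,z0=0):
    A=np.array(pts,float); uv=np.c_[u0+A[:,0]/k,v0+A[:,1]/k]-.5+.5/k
    M=A[:,2:]/1000; m=~np.isnan(uv)
    P=[ray(c,uv[i],M[i,2]) for i in range(len(A))]
    f=lambda p:(proj(c,world(p,M))-uv).ravel()
    r=least_squares(f,[.5,.2,np.pi/2]); x=r.x
    print(name,np.round(x[:2],4),"yaw",round(np.degrees(x[2]),1),"rms px",round(np.sqrt(np.mean(r.fun**2)),2),np.round(r.fun.reshape(-1,2),1).tolist())
T=lambda n,p:fit(n,p,5,300,195)
T("Fsd",[(118,70,0,-97,23),(129,385,0,97,23),(60,288,40,40,23),(193,288,-40,40,23)])
T("Ftin",[(207,217,43,0,23),(349,217,-43,0,23),(278,158,0,-37,23),(278,277,0,37,23)])
T("Fcut",[(427,90,0,-74,23),(438,332,0,74,23),(371,267,41,35,23),(506,265,-41,35,23)])
T("Fbr",[(578,52,0,-94,23),(600,358,0,94,23),(527,203,38,0,23),(652,201,-38,0,23)])
T("tray",[(33,52,190,-108,20),(655,30,-190,-108,20),(685,380,-190,108,20),(47,410,190,108,20)])
S=lambda n,p:fit(n,p,7,175,200)
S("sd",[(464,110,0,-91,14),(492,522,0,91,14),(480,299,0,-7,14),(488,450,0,60,14)])
S("cut",[(95,173,0,-68,7),(109,477,0,68,7),(105,380,0,27,7)])
S("tin",[(210,292,31,0,20),(357,292,-31,0,20),(283,220,0,-31,24),(283,363,0,31,20)])
S("br",[(672,97,0,-88,14),(705,489,0,88,6)])
for n,uv,z in[("mug body L",(453,210),.085),("mug top",(472,200),.09),("mug handle end",(488,235),.05),("mug R",(486,208),.09),("glue",(268,184),0),("glue top",(266,172),.104)]: print(n,np.round(ray(c,uv,z),3))
go(.5,.2,.15,0)
E
```

```text
Fsd [ 0.5038 -0.0641] yaw 90.5 rms px 0.33 [[0.2, -0.5], [-0.0, -0.2], [0.0, 0.7], [-0.2, -0.1]]
Ftin [ 0.5059 -0.1581] yaw 88.4 rms px 0.11 [[0.1, -0.1], [-0.1, 0.1], [-0.1, -0.2], [0.1, 0.1]]
Fcut [ 0.5085 -0.2533] yaw 90.1 rms px 0.26 [[0.2, -0.0], [0.4, -0.2], [-0.3, 0.2], [-0.3, -0.0]]
Fbr [ 0.5105 -0.348 ] yaw 90.6 rms px 0.14 [[0.1, -0.1], [-0.0, -0.1], [-0.0, 0.3], [-0.1, -0.1]]
tray [ 0.5061 -0.2052] yaw 91.1 rms px 0.68 [[1.0, 0.7], [-0.8, -0.1], [-0.8, 0.1], [0.7, -0.6]]
sd [0.495  0.1857] yaw 94.5 rms px 0.15 [[0.2, 0.0], [0.1, 0.0], [-0.3, -0.2], [0.0, 0.1]]
cut [0.4959 0.353 ] yaw 94.5 rms px 0.25 [[-0.0, -0.4], [0.0, -0.0], [-0.0, 0.4]]
tin [0.5058 0.2701] yaw 89.6 rms px 0.22 [[0.4, 0.1], [-0.3, -0.2], [0.1, 0.0], [-0.2, -0.0]]
br [0.5034 0.0944] yaw 94.5 rms px 0.35 [[-0.0, -0.5], [0.0, 0.5]]
mug body L [ 0.575 -0.445  0.085]
mug top [ 0.602 -0.501  0.09 ]
mug handle end [ 0.503 -0.553  0.05 ]
mug R [ 0.578 -0.54   0.09 ]
glue [0.687 0.111 0.   ]
glue top [0.698 0.104 0.104]
at [0.2179 0.6385 0.2258] yaw -18.84 tx 2.724 ty 2.159 tz 0.506 (units .15m) spin -0.0523 w 0.0875 t 0.15
```

Tiles: common yaw about 91°, pitch 94.7 mm, which matches the 94 mm tiles. All tools have yaw about 94.5° with handles towards the robot, the same way as the tiles. Brush first.

```bash
python3 -m inch '0 0 0 -0.0216 1; 0 0 0 -0.0216 1; 0 0 0 -0.0216 0.5; 0.124 0.29 0 0 0.5; 0.124 0.29 0 0 0.5; 0.124 0.29 0 0 0.5; 0.124 0.29 0 0 0.5; 0.124 0.29 0 0 0.5' 20
python3 -m inch '0.124 0.29 0 0 0.5; 0.124 0.29 0 0 0.5; 0.124 0.29 0 0 0.5; 0.124 0.29 0 0 0.5; 0.124 0.29 0 0 0.5; 0.124 0.29 0 0 0.5; 0.124 0.29 0 0 0.5; 0.124 0.29 0 0 0.5'
python3 -c "
from h import *
go(.5034,.0944,.05,4.5)"
```

```text
time_s: 1.15
tcp_pos: [0.3281, 0.4277, 0.2264]
eef_rot: [180.0, 0.0, 4.5]
contact_force: [1.0, -0.6, -0.1]
gripper_width: 0.0443
gripper_force: 0.0
time_s: 2.15
tcp_pos: [0.5037, 0.0925, 0.2266]
eef_rot: [-180.0, -0.0, 4.5]
contact_force: [1.2, 0.6, -0.4]
gripper_width: 0.0439
gripper_force: 0.0
at [0.5037 0.0925 0.2266] yaw 4.5 tx -0.001 ty -0.013 tz 1.177 (units .15m) spin -0.0000 w 0.0439 t 2.15
```

```bash
python3 -m inch '0 -0.013 0.28 0 0.5; 0 0 0.28 0 0.5; 0 0 0.28 0 0.5; 0 0 0.28 0 0.5; 0 0 0.28 0 0.5; 0 0 0.06 0 0.5; 0 0 0.024 0 0.5; 0 0 0 0 0.5'
python3 -m inch '0 0 0 0 0.3; 0 0 0 0 0; 0 0 0 0 0; 0 0 0 0 0; 0 0 0 0 0; 0 0 -0.05 0 0; 0 0 -0.15 0 0; 0 0 -0.3 0 0' 15
python3 - <<'E'
from h import *
import cv2
go(.5105+.0,-.348,.021,1.0)
c=capture("side");cv2.imwrite("pics/s1.png",cv2.resize(c["color"][180:330,230:430],None,fx=4,fy=4))
E
```

```text
time_s: 3.15
tcp_pos: [0.504, 0.0964, 0.0051]
eef_rot: [-180.0, -0.1, 4.5]
contact_force: [0.5, 0.6, 0.4]
gripper_width: 0.0436
gripper_force: 0.0
time_s: 4.15
tcp_pos: [0.5018, 0.0952, 0.0786]
eef_rot: [179.9, 0.2, 4.5]
contact_force: [1.3, -0.1, 0.7]
gripper_width: 0.0121
gripper_force: 15.0
at [0.5018 0.0952 0.0786] yaw 4.47 tx -0.173 ty 2.950 tz 0.384 (units .15m) spin 0.0096 w 0.0121 t 4.15
```

View pics/s1.png

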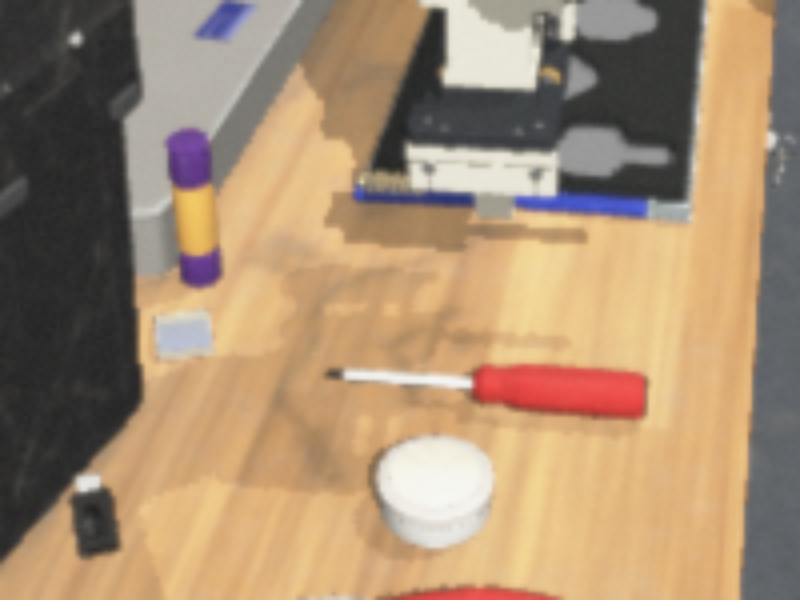

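The brush hangs level in the fingers, with bristles at crop (380,185) and handle at (600,205). Carry it to its tile.

```bash
python3 -m inch '-0.017 0.2 0 0 0; -0.017 0.3 0 0 0; -0.017 0.3 0 0 0; -0.017 0.3 0 0 0; -0.017 0.3 0 0 0; -0.017 0.3 0 0 0; -0.017 0.3 0 0 0; -0.017 0.3 0 0 0'
python3 -m inch '-0.017 0.3 0 0 0; -0.017 0.2 0 0 0; 0 0.15 0 0 0; 0 0 0 0.0096 0; 0 0 0.1 0 0; 0 0 0.1 0 0; 0 0 0 0 0; 0 0 0 0 0'
python3 - <<'E'
from h import *
import cv2
go(.5105,-.348,.022,1.0)
c=capture("top");cv2.imwrite("pics/t1.png",cv2.resize(c["color"][190:290,300:500],None,fx=4,fy=4,interpolation=2))
E
```

```text
time_s: 5.2
tcp_pos: [0.5098, -0.2511, 0.0793]
eef_rot: [180.0, -0.0, 4.5]
contact_force: [1.4, 0.1, 0.7]
gripper_width: 0.0122
gripper_force: 15.0
time_s: 6.2
tcp_pos: [0.5125, -0.347, 0.0488]
eef_rot: [180.0, 0.0, 1.1]
contact_force: [-1.1, 0.1, 0.2]
gripper_width: 0.0121
gripper_force: 15.0
at [ 0.5125 -0.347   0.0488] yaw 1.09 tx -0.013 ty 0.007 tz 0.179 (units .15m) spin 0.0003 w 0.0121 t 6.2
```

View pics/t1.png

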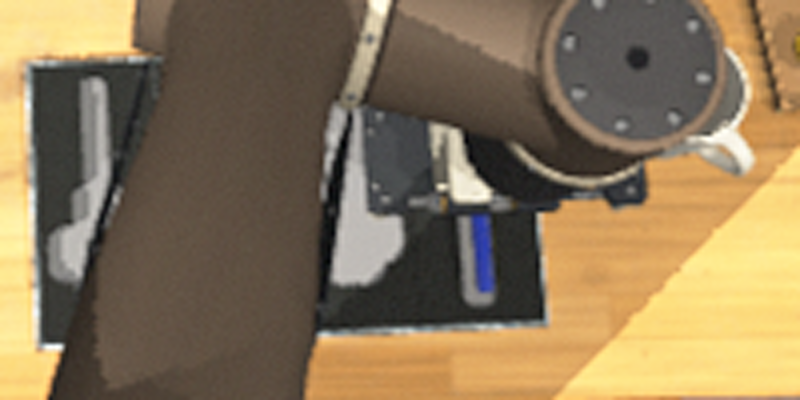

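The handle end at crop (484,255) lies within the slot outline, with the offset expected from its height. The gripper body clears the mug. Lower and release.

```bash
python3 -m inch '-0.013 0.007 0.05 0 0; 0 0 0.05 0 0; 0 0 0.04 0 0; 0 0 0.02 0 0; 0 0 0.015 0 0; 0 0 0 0 0; 0 0 0 0 0.1; 0 0 0 0 0.3'
python3 -m inch '0 0 0 0 0.3; 0 0 0 0 0.3; 0 0 -0.1 0 0.3; 0 0 -0.3 0 0.3; 0 0 -0.35 0 0.6; 0 -0.3 0 0 0.6; 0 -0.4 0 0 0.6; 0 -0.4 0 0 0.6'
python3 - <<'E'
from h import *
a=np.radians(94.5); print(.495-np.sin(a)*.04, .1857+np.cos(a)*.04)
go(.495-np.sin(a)*.04, .1857+np.cos(a)*.04,.004,4.5)
E
```

```text
time_s: 7.25
tcp_pos: [0.5106, -0.3484, 0.023]
eef_rot: [180.0, -0.0, 1.0]
contact_force: [-0.0, -0.5, -0.6]
gripper_width: 0.0173
gripper_force: 0.0
time_s: 8.25
tcp_pos: [0.5075, -0.182, 0.1366]
eef_rot: [180.0, -0.1, 1.0]
contact_force: [0.4, 0.7, 0.3]
gripper_width: 0.0519
gripper_force: 0.0
0.45512330665067485 0.18256163617088622
at [ 0.5075 -0.182   0.1366] yaw 0.98 tx -0.308 ty -2.436 tz 0.884 (units .15m) spin -0.0098 w 0.0519 t 8.25
```

```bash
python3 -m inch '0 0 0 -0.0098 0.6; -0.0225 -0.35 0 0 0.6; -0.0225 -0.35 0 0 0.6; -0.0225 -0.35 0 0 0.6; -0.0225 -0.35 0 0 0.6; -0.0225 -0.35 0 0 0.6; -0.0225 -0.35 0 0 0.6; -0.0225 -0.35 0 0 0.6'
python3 - <<'E'
from h import *
import cv2
go(.4551,.1826,.004,4.5)
c=capture("top");cv2.imwrite("pics/t2.png",cv2.resize(c["color"][190:290,300:450],None,fx=5,fy=5,interpolation=2))
E
```

```text
time_s: 9.25
tcp_pos: [0.4545, 0.183, 0.1366]
eef_rot: [-179.9, -0.1, 4.6]
contact_force: [1.0, -0.1, -0.1]
gripper_width: 0.0527
gripper_force: 0.0
at [0.4545 0.183  0.1366] yaw 4.59 tx 0.004 ty 0.003 tz 0.884 (units .15m) spin 0.0002 w 0.0527 t 9.25
```

View pics/t2.png

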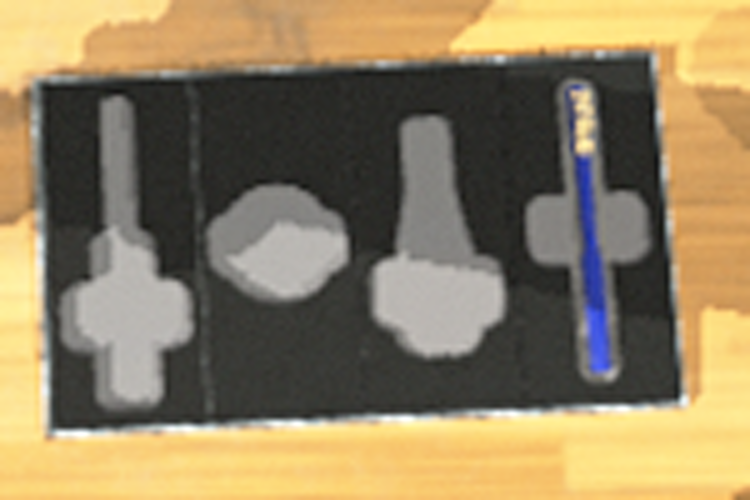

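The brush lies centred in its slot, from (580,90) to (600,370). Take the screwdriver.

```bash
python3 -m inch '0 0 0.25 0 0.6; 0 0 0.25 0 0.6; 0 0 0.25 0 0.6; 0 0 0.1 0 0.6; 0 0 0.034 0 0.6; 0 0 0 0 0; 0 0 0 0 0; 0 0 0 0 0' 30
python3 -m inch '0 0 0 0 0; 0 0 0 0 0; 0 0 -0.05 0 0; 0 0 -0.2 0 0; 0 0 -0.35 0 0; 0 0.1 0 0 0; 0 0.2 0 0 0; 0 0.3 0 0 0'
python3 - <<'E'
from h import *
import cv2
a=np.radians(91); print(.504-np.sin(a)*.04, -.0635+np.cos(a)*.04)
go(.504-np.sin(a)*.04, -.0635+np.cos(a)*.04,.016,1)
c=capture("side");cv2.imwrite("pics/s2.png",cv2.resize(c["color"][150:330,230:470],None,fx=3,fy=3))
E
```

```text
time_s: 10.3
tcp_pos: [0.4551, 0.1815, 0.0034]
eef_rot: [-179.9, -0.1, 4.6]
contact_force: [0.6, 0.0, -0.2]
gripper_width: 0.0284
gripper_force: 0.0
time_s: 11.3
tcp_pos: [0.4616, 0.0908, 0.0925]
eef_rot: [-180.0, -0.0, 4.7]
contact_force: [1.0, -1.0, -1.9]
gripper_width: 0.0267
gripper_force: 30.0
0.46400609219374434 -0.06419809625749134
at [0.4616 0.0908 0.0925] yaw 4.65 tx -0.068 ty 1.031 tz 0.510 (units .15m) spin 0.0101 w 0.0267 t 11.3
```

View pics/s2.png

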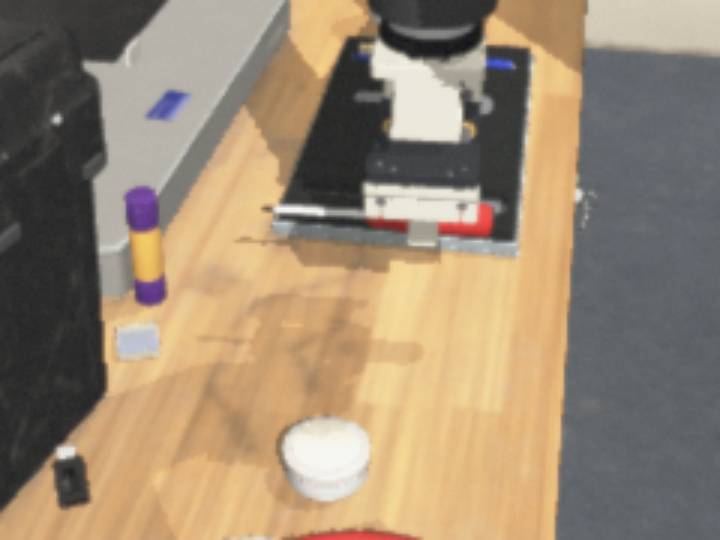

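The screwdriver hangs level, tip at crop (265,208) and handle end at (490,220). Place it.

```bash
python3 -m inch '-0.017 0.3 0 0 0; -0.017 0.3 0 0 0; -0.017 0.3 0 0 0; -0.017 0.131 0 0 0; 0 0 0 0.0101 0; 0 0 0.1 0 0; 0 0 0.1 0 0; 0 0 0 0 0'
python3 -c "
from h import *
go(.464,-.0642,.016,1)"
```

```text
time_s: 12.35
tcp_pos: [0.4625, -0.0641, 0.0615]
eef_rot: [180.0, 0.2, 0.9]
contact_force: [-0.2, 0.3, -0.9]
gripper_width: 0.0271
gripper_force: 30.0
at [ 0.4625 -0.0641  0.0615] yaw 0.89 tx 0.010 ty 0.001 tz 0.303 (units .15m) spin -0.0003 w 0.0271 t 12.35
```

```bash
python3 -m inch '0.005 0 0.1 0 0; 0.005 0 0.1 0 0; 0 0 0.05 0 0; 0 0 0.03 0 0; 0 0 0.018 0 0; 0 0 0 0 0; 0 0 0 0 0.2; 0 0 0 0 0.38'
python3 -m inch '0 0 0 0 0.38; 0 0 0 0 0.38; 0 0 -0.05 0 0.38; 0 0 -0.3 0 0.38; 0 0 -0.35 0 0.9; 0 -0.3 0 0 0.9; 0 -0.35 0 0 0.9; 0 -0.35 0 0 0.9'
python3 -c "
from h import *
go(.5058,.2701,.015,1)"
```

```text
time_s: 13.35
tcp_pos: [0.4657, -0.0635, 0.0182]
eef_rot: [-180.0, -0.0, 0.9]
contact_force: [-0.4, -0.3, 0.0]
gripper_width: 0.0317
gripper_force: 0.0
time_s: 14.35
tcp_pos: [0.463, 0.0879, 0.1239]
eef_rot: [-180.0, -0.1, 0.9]
contact_force: [0.9, 0.9, 0.6]
gripper_width: 0.0673
gripper_force: 0.0
at [0.463  0.0879 0.1239] yaw 0.89 tx 0.304 ty -1.210 tz 0.726 (units .15m) spin -0.0003 w 0.0673 t 14.35
```

```bash
python3 -m inch '0.076 -0.3 0 0 0.85; 0.076 -0.3 0 0 0.85; 0.076 -0.3 0 0 0.85; 0.076 -0.31 0 0 0.85; 0 0 0.2 0 0.85; 0 0 0.2 0 0.85; 0 0 0.1 0 0.85; 0 0 0 0 0.85'
python3 - <<'E'
from h import *
import cv2
go(.5058,.2701,.0155,1)
c=capture("top");cv2.imwrite("pics/t3.png",cv2.resize(c["color"][190:290,170:370],None,fx=4,fy=4,interpolation=2))
E
```

```text
time_s: 15.35
tcp_pos: [0.5054, 0.2682, 0.0474]
eef_rot: [179.9, 0.1, 0.9]
contact_force: [0.2, 0.2, 0.8]
gripper_width: 0.0744
gripper_force: 0.0
at [0.5054 0.2682 0.0474] yaw 0.92 tx 0.003 ty -0.013 tz 0.213 (units .15m) spin -0.0002 w 0.0744 t 15.35
```

View pics/t3.png

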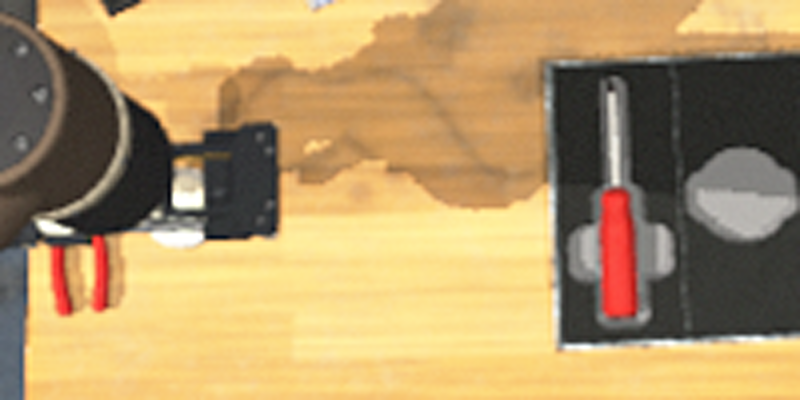

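The screwdriver lies centred in its cut-out, (612,90)–(620,315). Take the tin.

```bash
python3 -m inch '0.003 -0.013 0.1 0 0.85; 0 0 0.08 0 0.85; 0 0 0.033 0 0.85; 0 0 0 0 0.6; 0 0 0 0 0.6; 0 0 0 0 0.6; 0 0 0 0 0.6; 0 0 0 0 0.6' 15
python3 -m inch '0 0 -0.05 0 0.6; 0 0 -0.2 0 0.6; 0 0 -0.3 0 0.6; 0 0.1 0 0 0.6; 0 0.3 0 0 0.6; 0 0.35 0 0 0.6; 0 0.35 0 0 0.6; 0 0.35 0 0 0.6'
python3 -c "
from h import *
go(.506,-.158,.0295,1)"
```

```text
time_s: 16.4
tcp_pos: [0.5062, 0.2707, 0.0161]
eef_rot: [-180.0, -0.0, 0.9]
contact_force: [-0.1, 0.6, 0.1]
gripper_width: 0.0608
gripper_force: 15.0
time_s: 17.4
tcp_pos: [0.5091, 0.0513, 0.0985]
eef_rot: [-180.0, 0.0, 0.9]
contact_force: [0.7, -0.3, -0.2]
gripper_width: 0.0607
gripper_force: 15.0
at [0.5091 0.0513 0.0985] yaw 0.94 tx -0.044 ty 1.395 tz 0.460 (units .15m) spin -0.0002 w 0.0607 t 17.4
```

```bash
python3 -m inch '-0.011 0.3 0 0 0.6; -0.011 0.35 0 0 0.6; -0.011 0.35 0 0 0.6; -0.011 0.25 0 0 0.6; 0 0.145 0 0 0.6; 0 0 0.15 0 0.6; 0 0 0.15 0 0.6; 0 0 0 0 0.6'
python3 -c "
from h import *
go(.506,-.158,.0295,1)"
```

```text
time_s: 18.4
tcp_pos: [0.5046, -0.1565, 0.052]
eef_rot: [-180.0, 0.2, 0.9]
contact_force: [0.0, 0.1, 1.0]
gripper_width: 0.0612
gripper_force: 15.0
at [ 0.5046 -0.1565  0.052 ] yaw 0.88 tx 0.009 ty 0.010 tz 0.150 (units .15m) spin -0.0003 w 0.0612 t 18.4
```

```bash
python3 -m inch '0.009 0.01 0.08 0 0.6; 0 0 0.04 0 0.6; 0 0 0.02 0 0.6; 0 0 0.01 0 0.6; 0 0 0 0 0.6; 0 0 0 0 0.75; 0 0 0 0 0.8; 0 0 0 0 0.8'
python3 -m inch '0 0 0 0 0.8; 0 0 -0.05 0 0.8; 0 0 -0.3 0 0.8; 0 0 -0.3 0 0.7; 0 -0.3 0 0 0.7; 0 -0.35 0 0 0.7; 0 -0.35 0 0 0.7; 0 -0.35 0 0 0.7'
python3 - <<'E'
from h import *
a=np.radians(94.5); p=(.4959-np.sin(a)*.035, .353+np.cos(a)*.035);print(p)
go(*p,.003,4.5)
E
```

```text
time_s: 19.4
tcp_pos: [0.5079, -0.1577, 0.0311]
eef_rot: [-180.0, -0.0, 0.9]
contact_force: [-0.3, -0.8, -1.0]
gripper_width: 0.0697
gripper_force: 0.0
time_s: 20.4
tcp_pos: [0.5044, 0.0464, 0.1293]
eef_rot: [-180.0, -0.1, 0.9]
contact_force: [1.4, 0.2, 0.6]
gripper_width: 0.0613
gripper_force: 0.0
(np.float64(0.46100789331934056), np.float64(0.3502539316495254))
at [0.5044 0.0464 0.1293] yaw 0.92 tx -0.257 ty -2.030 tz 0.842 (units .15m) spin -0.0100 w 0.0613 t 20.4
```

```bash
python3 -m inch '0 0 0 -0.01 0.75; -0.0185 -0.292 0 0 0.75; -0.0185 -0.292 0 0 0.75; -0.0185 -0.292 0 0 0.75; -0.0185 -0.292 0 0 0.75; -0.0185 -0.292 0 0 0.75; -0.0185 -0.292 0 0 0.75; -0.0185 -0.292 0 0 0.75'
python3 -m inch '0 0 0.2 0 0.75; 0 0 0.2 0 0.75; 0 0 0.2 0 0.75; 0 0 0 0 0.75; 0 0 0 0 0.75; 0 0 0 0 0.75; 0 0 0 0 0.75; 0 0 0 0 0.75'
python3 - <<'E'
from h import *
import cv2
go(.461,.3503,.003,4.5)
c=capture("top");cv2.imwrite("pics/t4.png",cv2.resize(c["color"][190:290,300:450],None,fx=5,fy=5,interpolation=2))
E
```

```text
time_s: 21.4
tcp_pos: [0.4606, 0.3504, 0.1292]
eef_rot: [-180.0, -0.0, 4.5]
contact_force: [0.6, 0.0, 0.7]
gripper_width: 0.0659
gripper_force: 0.0
time_s: 22.4
tcp_pos: [0.4611, 0.3491, 0.0391]
eef_rot: [-180.0, -0.0, 4.5]
contact_force: [-0.3, -0.3, -0.1]
gripper_width: 0.0656
gripper_force: 0.0
at [0.4611 0.3491 0.0391] yaw 4.52 tx -0.000 ty -0.008 tz 0.240 (units .15m) spin 0.0001 w 0.0656 t 22.4
```

View pics/t4.png

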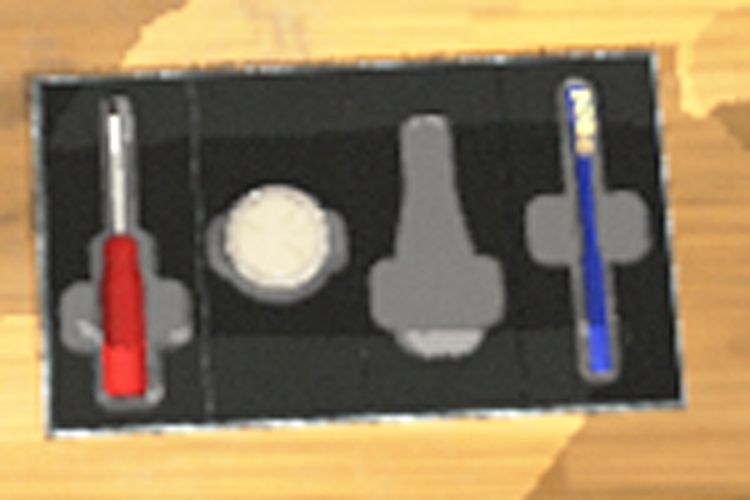

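Screwdriver, tin (277,236) and brush all sit inside their cut-outs; I'll verify the tin numerically later. Now the cutters.

```bash
python3 -m inch '0 -0.008 0.1 0 0.75; 0 0 0.09 0 0.75; 0 0 0.03 0 0.75; 0 0 0.02 0 0.75; 0 0 0 0 0.3; 0 0 0 0 0.3; 0 0 0 0 0.3; 0 0 0 0 0.3' 20
python3 -m inch '0 0 0 0 0.3; 0 0 -0.05 0 0.3; 0 0 -0.2 0 0.3; 0 0 -0.3 0 0.3; 0 0 0 0 0.3; 0 0.1 0 0 0.3; 0 0.2 0 0 0.3; 0 0.3 0 0 0.3'
python3 - <<'E'
from h import *
import cv2
a=np.radians(91); p=(.5085-np.sin(a)*.035, -.253+np.cos(a)*.035);print(p)
go(*p,.023,1)
c=capture("side");cv2.imwrite("pics/s3.png",cv2.resize(c["color"][150:330,230:470],None,fx=3,fy=3))
c=capture("top")
im=cv2.imread("pics/t2.png")
# tin prediction in t4 crop
for X in([.506,-.158,.037],[.501,-.158,.037],[.506+.031,-.158,.037],[.506-.031,-.158,.037]): print((proj(c,X)[0]-[300,190])*5)
E
```

```text
time_s: 23.45
tcp_pos: [0.461, 0.3503, 0.0028]
eef_rot: [-180.0, -0.0, 4.5]
contact_force: [0.0, 0.4, 1.3]
gripper_width: 0.0433
gripper_force: 20.0
time_s: 24.45
tcp_pos: [0.4673, 0.258, 0.0838]
eef_rot: [179.9, 0.1, 4.6]
contact_force: [0.9, -1.1, -1.1]
gripper_width: 0.0433
gripper_force: 20.0
(np.float64(0.47350533066952627), np.float64(-0.25361083422530495))
at [0.4673 0.258  0.0838] yaw 4.57 tx -0.230 ty 3.404 tz 0.405 (units .15m) spin 0.0099 w 0.0433 t 24.45
[277.24221765 236.97690055]
[277.52457148 245.21129313]
[275.49995731 186.16669705]
[278.99887972 288.20710754]
```

View pics/s3.png

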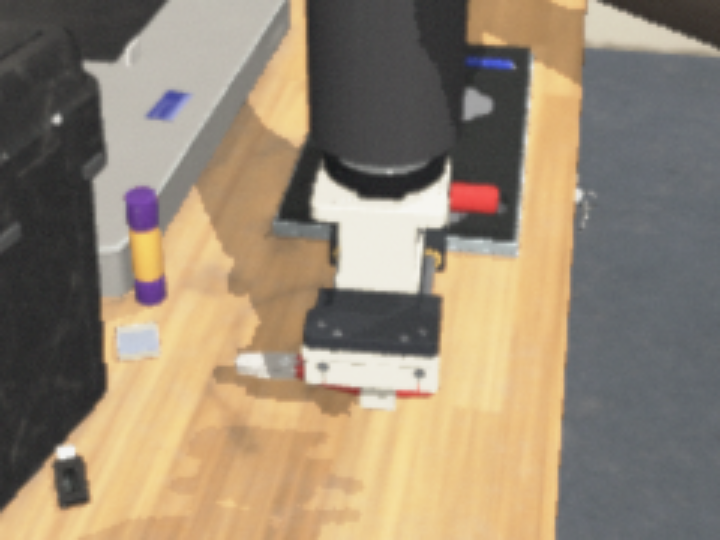

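The tin matches the prediction within 1 px. The cutters are held level, jaws at crop (240,360). Carry them.

```bash
python3 -m inch '-0.021 0.3 0 0 0.3; -0.021 0.3 0 0 0.3; -0.021 0.3 0 0 0.3; -0.021 0.3 0 0 0.3; -0.021 0.3 0 0 0.3; -0.021 0.3 0 0 0.3; -0.021 0.3 0 0 0.3; -0.021 0.3 0 0 0.3'
python3 -m inch '-0.021 0.3 0 0 0.3; -0.021 0.3 0 0 0.3; -0.021 0.25 0 0 0.3; 0 0.154 0 0 0.3; 0 0 0 0.0099 0.3; 0 0 0.1 0 0.3; 0 0 0.1 0 0.3; 0 0 0 0 0.3'
python3 - <<'E'
from h import *
go(.4735,-.2536,.023,1)
E
```

```text
time_s: 25.55
tcp_pos: [0.4696, -0.1029, 0.0843]
eef_rot: [180.0, 0.1, 4.5]
contact_force: [0.1, 0.6, -0.7]
gripper_width: 0.0434
gripper_force: 20.0
time_s: 26.55
tcp_pos: [0.472, -0.2509, 0.0529]
eef_rot: [-180.0, 0.2, 1.0]
contact_force: [-1.3, 1.2, 0.1]
gripper_width: 0.0431
gripper_force: 20.0
at [ 0.472  -0.2509  0.0529] yaw 1.01 tx 0.010 ty 0.018 tz 0.199 (units .15m) spin 0.0000 w 0.0431 t 26.55
```

```bash
python3 -m inch '0.01 0.016 0.08 0 0.3; 0 0 0.06 0 0.3; 0 0 0.035 0 0.3; 0 0 0.02 0 0.3; 0 0 0 0 0.3; 0 0 0 0 0.3; 0 0 0 0 0.3; 0 0 0 0 0.3'
python3 -m inch '0 0 0 0 0.55; 0 0 0 0 0.62; 0 0 0 0 0.62; 0 0 -0.05 0 0.62; 0 0 -0.3 0 0.62; 0 0 -0.3 0 0.62; 0 0 -0.3 0 0.62; 0 -0.2 0 0 0.62'
python3 -m inch '0 -0.3 0 0 0.62; 0 -0.3 0 0 0.62; 0 -0.3 0 0 0.62; 0 -0.3 0 0 0.62; 0 -0.3 0 0 0.62; 0 -0.3 0 0 0.62; 0 -0.3 0 0 0.62; 0 0 0 0 0.62'
python3 - <<'E'
from plant import *
import cv2
c=capture("top");a=cv2.resize(c["color"][190:290,300:450],None,fx=5,fy=5,interpolation=2)
cv2.imwrite("pics/t5.png",a)
c=capture("side");cv2.imwrite("pics/s5.png",cv2.resize(c["color"][120:240,310:430],None,fx=5,fy=5,interpolation=2))
E
```

```text
time_s: 27.55
tcp_pos: [0.4754, -0.2537, 0.0259]
eef_rot: [180.0, -0.0, 1.0]
contact_force: [0.7, -0.2, -0.7]
gripper_width: 0.0434
gripper_force: 20.0
time_s: 28.55
tcp_pos: [0.4771, -0.2248, 0.1726]
eef_rot: [179.9, -0.4, 0.9]
contact_force: [0.2, 0.1, -1.0]
gripper_width: 0.0544
gripper_force: 0.0
time_s: 29.55
tcp_pos: [0.4696, 0.0937, 0.1689]
eef_rot: [-180.0, -0.1, 1.2]
contact_force: [-0.1, -0.2, -0.1]
gripper_width: 0.0546
gripper_force: 0.0
```

View pics/t5.png

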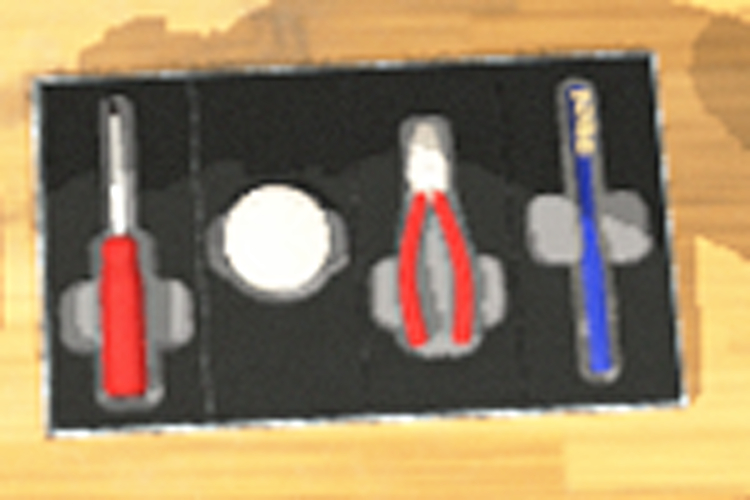

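View pics/s5.png

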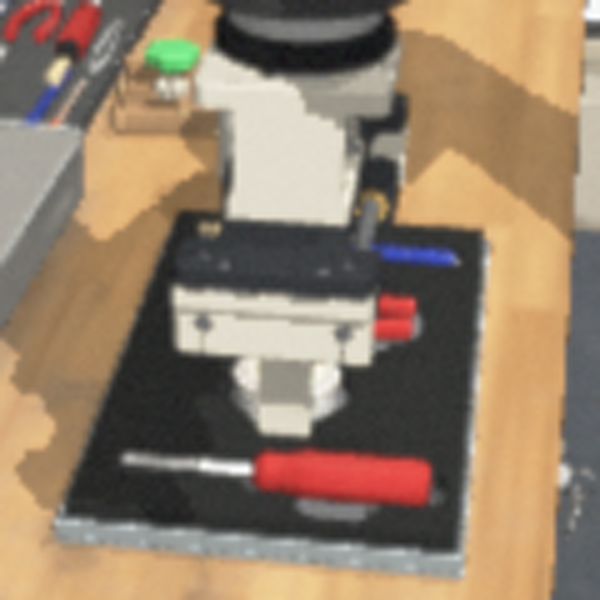

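The top picture shows all four inside their outlines: screwdriver (120,250), tin (277,237), cutters (432,235) and brush (590,230). The arm is clear at z = 0.17.

```bash
python3 -c "
from plant import *
print(close_job())"
```

```text
the job is handed in; nothing more can be done
None
```

I laid the screwdriver, cutters, brush and tin each in its own foam cut-out and handed the job in at about 30 s of the 96 s; the final pictures show all four inside their outlines, no move went near the mug or glue stick, and the hand-in call returned no verdict.

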